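# Feel the two release levers of a drive unit for binding

## Robot

A 7-joint arm with a two-finger parallel gripper is mounted at the origin on the work surface. World frame = base frame: x ahead of the robot, y to its left, z up, the work surface at z = 0. Lengths are in m, angles in rad, forces in N, time in s.
With the tool pointing down it reaches from about 0.425 to 0.925 m from the base axis. Payload 6.8 kg.
Tool frame: the origin (TCP) lies on the centre line of the jaws, within the pads' length; the fingertips stand 14 mm ahead of it and the grasp point (between the pads) lies 5 mm behind it (r.tips_ahead is the distance from the TCP to the fingertips, in m); z points along the fingers, y is the line along which they close (so a half turn about z gives the same grasp; the last joint's range is limited). The gripper opens to 85 mm and grips with 20 to 120 N. Pads are 22 mm wide; open, the fingers measure 114 mm over their backs; the gripper's body (76 mm by 85 mm) begins 54 mm behind the grasp point. The pads swing forward as they close: fully open they stand 13 mm farther back than shut.
Start: joints at [-1.264, 0.477, 0.022, 1.555, -0.011, 1.109, -0.083], TCP at [0.272, 0.618, 0.245] pointing down, gripper open.
Joint ranges: [-2.96, 2.96], [-0.34, 2.1], [-1.41, 1.46], [0.24, 2.44], [-1.37, 4.51], [0.17, 1.92], [-2.96, 2.96]. Speed limits (rad/s): [2.39, 2.39, 3.14, 3.14, 3.14, 3.14, 3.14].

## Interface

Orientations are given as a rotation vector (axis times angle).
In Python, from bench import r, eyes gives the robot as it stands.
- The arm moves only by the tool step_arm, never from a script. Its argument "rows" is a list of rows, each a list of 6 numbers: the shift along the world's x, y, z in units of 60 cm (1.0 is 60 cm), then the turn, a rotation vector about the world's x, y, z in units of pi rad (1.0 is pi rad). In form: [[x, y, z, rx, ry, rz], ...]. A call has 1 to 5 rows; each row is the pose to reach, as a shift and turn from the pose commanded when the call began, turning the shorter way round; what a row does not reach only later rows make up. A row lasts 1/12 s, in which the tool goes at most 41.7 mm and 7.16 degrees, less where a joint would pass 70% of its speed; a pose out of reach is approached as far as the arm can. A call with a number of a shift or a turn outside -1 to 1 is refused whole. A call with a gripper value outside its range is refused whole. "jaw" is the closure, from 0 (fully open) to 1 (shut), set as the call begins (left out, the last holds). The fingers move at their own pace and stop on an object; "squeeze" is the grip in N (left out, the last holds). Time passes only in rows, so rows that repeat a pose let the fingers close. It gives the time, the measured TCP pose, the force, the opening and the grip force at its end, in the units of the state.
- r.get_obs(): the state, without advancing time (a new reading comes with each control period).
- eyes.grab_frame(name): name is "scene" or "top" or "wrist"; returns the picture (384x512x3 uint8, red, green, blue); there is no depth.
- eyes.camera_info(name): a dict with "mtx" (3x3 intrinsics, pixels), "extrinsics" (4x4, takes a point from camera to world coordinates); the wrist camera has in their place "tool_from_camera" (4x4, takes a point from camera to tool coordinates, whose origin is the TCP and whose axes are the flange's). Camera axes: x right, y down, z forward; pixel columns grow to the right and rows downward; lengths in m; the calibration is good to about 2 mm. A picture is of the moment at which its call begins: read the wrist's pose just before it. camera_info takes no time and is no camera call.
- r.hand_in(): hands the job in; it is judged then, once.
The state is a dict: "clock": time; "joints": joint angles; "qvel": joint speeds; "tau": joint torques, N m; "tcp_pos": TCP position; "orientation": TCP orientation; "contact_force": force on the tool from outside, world axes, zero at the start; "moment": the same for the moment, N m; "grip_width": finger opening in m; "gripper_force": force on a finger pad.
Only numpy, scipy, OpenCV 4.12 (cv2) and the standard library are available. Lean on these libraries where they do the work, as an engineer would, in place of code of your own. Each camera call takes 0.05 s, during which the arm holds its last target. There are 200 camera calls.

## Task

One of the two release levers on top of this drive unit binds partway through its swing. Swing them gently to feel which, holding a light push of some 5 N against the tight spot for a moment to be sure, but never putting more than 25 N on a lever: push its post, do not squeeze it between the fingers; then leave the sound lever fully open against its end stop and the binding one fully back home, and do not disturb the things lying around.

Things in the scene. Friction and masses are not known exactly. Their poses are not given: they have to be found in the camera images.
- unit: drive unit fixed to the bench: bare metal housing 180 deep (x) x 300 wide (y) x 70 mm high on a 30 mm wooden block, top 100 mm above the bench; origin on the bench under its centre, +x away from its front, +y to its left end. Two equal levers are hinged on top, 85 mm left and right of the middle; a black terminal box, 50 x 90 x 30 mm, is centred 55 mm behind the middle
- lever_left (a joint): hinge angle (rad) of the unit's left lever, left as the robot sees it: 0 = home, pointing to the unit's front (its -x, the robot's side); grows as it swings level towards the unit's left end (clockwise from above); 1.5 = fully open at its end stop. Stays where left. A sound lever drags evenly, 1 to 2 N at its post, over the whole arc
- lever_right (a joint): hinge angle (rad) of the unit's right lever, right as the robot sees it: 0 = home, pointing to the unit's front (its -x, the robot's side); grows as it swings level towards the unit's right end (counter-clockwise from above); 1.5 = fully open at its end stop. Stays where left. A sound lever drags evenly, 1 to 2 N at its post, over the whole arc
- lever_left_post (a point): centre of the top of the left lever's upright black grip post: 16 mm diameter, 43 mm clear above the flat steel arm (22 mm wide, 6 mm thick), 85 mm from the hinge axis. The housing's top lies 55 mm below this point. Site z is up, point -x points from hinge to post
- lever_right_post (a point): centre of the top of the right lever's upright black grip post: 16 mm diameter, 43 mm clear above the flat steel arm (22 mm wide, 6 mm thick), 85 mm from the hinge axis. The housing's top lies 55 mm below this point. Site z is up, point -x points from hinge to post
- lever_left_hinge (a point): point on the left lever's upright hinge axis, on top of its hub, 12 mm above the housing's top. The binding lever feels sound up to a tight spot out of sight inside, somewhere from 0.5 to 1.0 rad; there the resistance climbs past 10 N within a few mm at the post and it goes no farther; it swings back freely
- lever_right_hinge (a point): point on the right lever's upright hinge axis, on top of its hub, 12 mm above the housing's top. The binding lever feels sound up to a tight spot out of sight inside, somewhere from 0.5 to 1.0 rad; there the resistance climbs past 10 N within a few mm at the post and it goes no farther; it swings back freely
- screwdriver: screwdriver lying on the bench beyond the unit, about 0.2 m long, bystander; its origin is under its middle
- wrench: steel spanner lying to the right of the unit, bystander; its origin is under its middle
- parts_bin: small blue open bin, 140 x 100 x 50 mm, to the left of the unit, bystander; origin under its centre
- spray_can: upright can, 56 mm diameter, 160 mm high, to the right of the unit, bystander; origin under its centre

How it is judged:
By the outcome, as a careful person would: the job done as asked, in the order asked, and still so for the second after the job is handed in, with the robot touching nothing.
It also fails if it takes over 72 s, if anything falls off the work surface, if the arm or the gripper's body presses on something with over 40 N, if the wrist force passes 120 N, or if a joint passes its speed limit or range.

## Working session

There is one attempt and no reset: what is moved stays moved. The work goes in short steps, Python scripts to look and compute and a tool call to move; the robot and the scene stay as the last step left them, time stands still between calls to the robot, and variables do not carry over. Pictures are saved under pics/ and viewed, at most 10 in all, crops included, and the job is handed in when it is done.

Besides the shell and the picture viewer there is one more tool, called after ">>>" as name(argument=value, ...), one argument or row to a line, values as JSON. step_arm: Moves the arm, as the interface text tells. Shifts and turns lie within -1 to 1; 1 stands for 60 cm of shift or pi rad of turn. Its arguments: {"type":"object","properties":{"rows":{"type":"array"},"jaw":{"type":"number"},"squeeze":{"type":"number"}},"required":["rows"]}

```bash
mkdir -p pics; python3 - <<'E'
from bench import r,eyes
import cv2,numpy as np
np.set_printoptions(precision=4,suppress=True)
o=r.get_obs();print(o)
for n in("scene","top"):
    im=eyes.grab_frame(n);cv2.imwrite(f"pics/{n}0.png",im[:,:,::-1]);
    cv2.imwrite(f"pics/{n}0b.png",cv2.resize(im[:,:,::-1],(800,600),interpolation=cv2.INTER_CUBIC));print(eyes.camera_info(n))
print(eyes.camera_info("wrist"))
E
```

```text
{'clock': 0.0, 'joints': array([-1.2641,  0.4778,  0.0223,  1.5565, -0.0115,  1.1093, -0.0831]), 'qvel': array([-0.0003,  0.0004,  0.0007,  0.0014, -0.0004, -0.0012, -0.0014]), 'tau': array([  0.0005, -59.6452,   1.6081, -28.1195,   0.0125,   0.0093,
        -0.    ]), 'tcp_pos': array([0.2718, 0.6172, 0.2443]), 'orientation': array([-0.6467, -3.0741,  0.0029]), 'contact_force': array([-0.3301, -0.0541,  0.1536]), 'moment': array([-0.0275, -0.019 , -0.047 ]), 'gripper_force': 0.0, 'grip_width': 0.08520987799647915}
{'mtx': array([[376.2589,   0.    , 253.969 ],
       [  0.    , 376.2589, 196.8793],
       [  0.    ,   0.    ,   1.    ]]), 'extrinsics': array([[-0.4023,  0.7745, -0.4882,  1.2135],
       [ 0.9155,  0.3439, -0.209 ,  0.2837],
       [ 0.006 , -0.531 , -0.8473,  1.2195],
       [ 0.    ,  0.    ,  0.    ,  1.    ]])}
{'mtx': array([[450.6814,   0.    , 252.7639],
       [  0.    , 450.6814, 191.1241],
       [  0.    ,   0.    ,   1.    ]]), 'extrinsics': array([[-0.0386, -0.9762,  0.2132,  0.2116],
       [-0.9992,  0.0388, -0.0032,  0.0154],
       [-0.0051, -0.2132, -0.977 ,  1.7349],
       [ 0.    ,  0.    ,  0.    ,  1.    ]])}
{'mtx': array([[306.7115,   0.    , 257.0654],
       [  0.    , 306.7115, 190.2849],
       [  0.    ,   0.    ,   1.    ]]), 'tool_from_camera': array([[ 0.0016, -0.9556, -0.2946,  0.0759],
       [ 1.    ,  0.0018, -0.0004,  0.0016],
       [ 0.0009, -0.2946,  0.9556, -0.1291],
       [ 0.    ,  0.    ,  0.    ,  1.    ]])}
```

View pics/top0b.png

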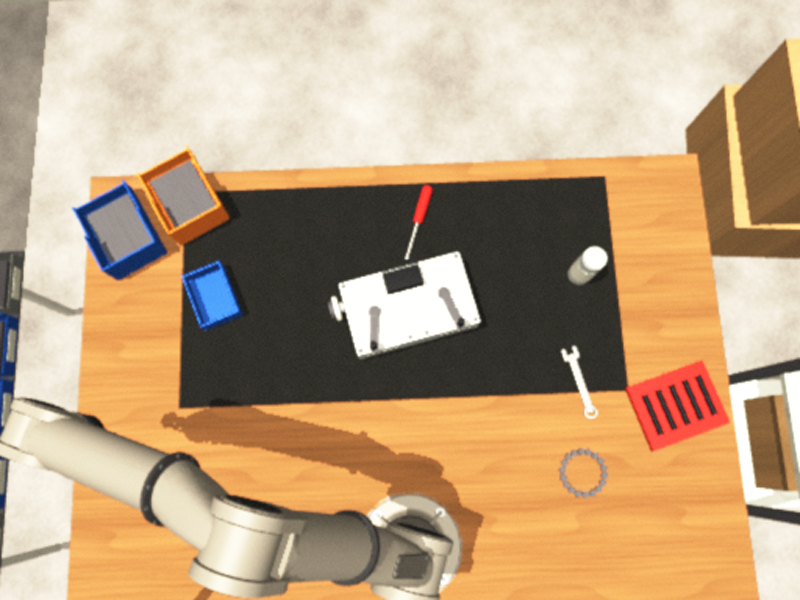

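View pics/scene0b.png

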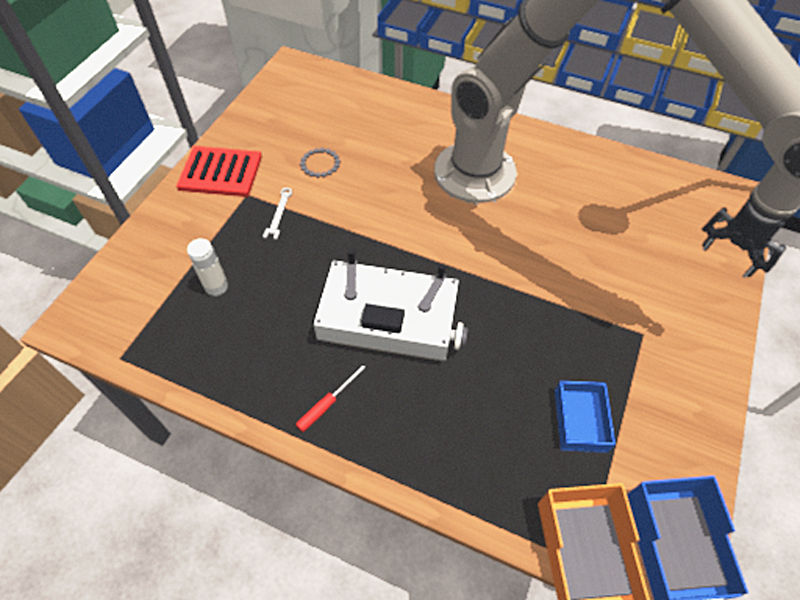

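The top view shows the housing with corners at about (342,282), (460,252), (481,322) and (360,357) in the 800x600 picture. The left lever runs (375,313)→(374,345), the right (444,293)→(461,323). Both may be partly swung already. I'll zoom in next.

```bash
python3 - <<'E'
import cv2,numpy as np
a=cv2.imread("pics/top0.png")[150:240,205:315]
b=cv2.imread("pics/scene0.png")[150:240,195:305]
f=lambda i:cv2.resize(i,None,fx=7,fy=6.6667,interpolation=cv2.INTER_CUBIC) if 0 else cv2.resize(i,None,fx=6,fy=6,interpolation=cv2.INTER_CUBIC)
cv2.imwrite("pics/c1.png",f(a));cv2.imwrite("pics/c2.png",f(b))
E
```

```text
(no output)
```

View pics/c1.png

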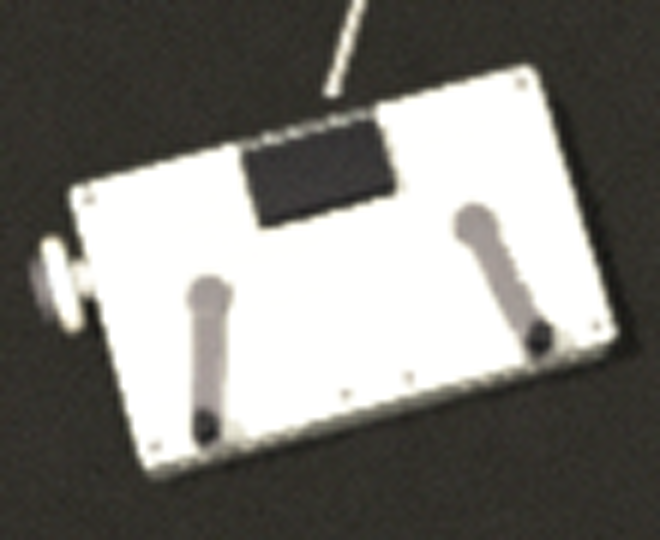

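View pics/c2.png

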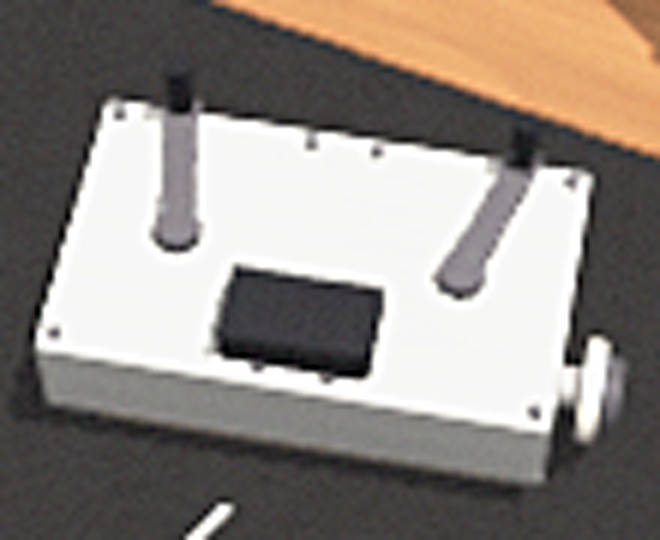

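Both crops are clear. In the top crop the hubs are at (209,295) and (476,222). In the scene crop the post tops are at (525,133) for the left lever and (179,75) for the right. I'll fit both views jointly.

```bash
cat > h.py <<'E'
from bench import r,eyes
import cv2,numpy as np
from scipy.optimize import least_squares
from scipy.spatial.transform import Rotation as R
np.set_printoptions(precision=4,suppress=True)
def proj(n,P):
    c=eyes.camera_info(n);E=c["extrinsics"];p=(np.array(P)-E[:3,3])@E[:3,:3];q=p@c["mtx"].T;return q[:,:2]/q[:,2:]
def model(v):
    x,y,w,a,b=v
    H=[[0,.085],[0,-.085]] # hub x guessed free below
    return None
E
python3 - <<'E'
from h import *
C={'top':[(72,188),(537,66),(617,338),(148,464),(209,293),(476,222),(206,424),(540,330)],
'scene':[(552,435),(38,350),(107,98),(592,172),(460,273),(177,226),(525,131),(179,73)]}
off={'top':(205,150),'scene':(195,150)}
px={k:(np.array(v)+.5)/6-.5+off[k] for k,v in C.items()}
def pts(v):
    x,y,w,a,b,hx=v
    L=[[.09,.15,.1],[.09,-.15,.1],[-.09,-.15,.1],[-.09,.15,.1],[hx,.085,.112],[hx,-.085,.112],
    [hx-.085*np.cos(a),.085+.085*np.sin(a),.155],[hx-.085*np.cos(b),-.085-.085*np.sin(b),.155]]
    c,s=np.cos(w),np.sin(w);L=np.array(L);return np.c_[L[:,0]*c-L[:,1]*s+x,L[:,0]*s+L[:,1]*c+y,L[:,2]]
f=lambda v:np.concatenate([(proj(n,pts(v))-px[n]).ravel() for n in px])
for n in (['top','scene'],['top'],['scene']):
    g=lambda v:np.concatenate([(proj(k,pts(v))-px[k]).ravel() for k in n])
    s=least_squares(g,[.65,0,.25,.2,.2,0]);print(n,s.x,np.sqrt(np.mean(s.fun**2)))
    print(pts(s.x)[4:])
    if len(n)==2: print(s.fun.reshape(2,8,2))
E
```

```text
['top', 'scene'] [ 0.5598 -0.0213  0.2306  0.2733  0.1653  0.0019] 0.6842692182473006
[[ 0.5422  0.0619  0.112 ]
 [ 0.5811 -0.1036  0.112 ]
 [ 0.4573  0.0655  0.155 ]
 [ 0.5027 -0.1364  0.155 ]]
[[[-0.5196 -0.0844]
  [-0.927  -0.4286]
  [-0.3651 -0.4662]
  [-0.9041  0.1078]
  [-0.5278 -0.4829]
  [-0.5885 -0.692 ]
  [-0.7116 -1.1946]
  [-0.1613 -0.328 ]]

 [[-0.5864 -0.9301]
  [-1.0887 -0.9943]
  [-0.0533 -0.1706]
  [-0.4088 -0.0863]
  [ 0.0331 -0.499 ]
  [-0.3554 -0.2356]
  [-0.0702 -1.7858]
  [ 0.0159 -1.3651]]]
['top'] [ 0.5588 -0.0233  0.2289  0.2702  0.1512  0.0005] 0.2632787694303213
[[ 0.54    0.0596  0.112 ]
 [ 0.5786 -0.106   0.112 ]
 [ 0.4551  0.0631  0.155 ]
 [ 0.4997 -0.1375  0.155 ]]
['scene'] [ 0.5613 -0.0191  0.2329  0.2777  0.1733  0.0039] 0.43841280584356457
[[ 0.5454  0.0645  0.112 ]
 [ 0.5847 -0.1009  0.112 ]
 [ 0.4605  0.0683  0.155 ]
 [ 0.5066 -0.1345  0.155 ]]
```

>>> step_arm(
  rows=[
    [0.0153,-0.0484,0,0,0,-0.019],
    [0.0307,-0.0969,0,0,0,-0.038],
    [0.046,-0.1453,0,0,0,-0.057],
    [0.0613,-0.1937,0,0,0,-0.076],
    [0.0767,-0.242,0,0,0,-0.095],
  ],
  jaw=1,
  squeeze=40,
)

```text
clock: 0.52
tcp_pos: [0.3182, 0.4708, 0.2448]
orientation: [-1.101, -2.942, 0.001]
contact_force: [0.3, -0.6, -0.6]
grip_width: 0.0255
gripper_force: 0.0
```

>>> step_arm(
  rows=[
    [0.0153,-0.0484,0,0,0,-0.019],
    [0.0307,-0.0969,0,0,0,-0.038],
    [0.046,-0.1453,0,0,0,-0.057],
    [0.0613,-0.1937,0,0,0,-0.076],
    [0.0767,-0.242,0,0,0,-0.095],
  ],
)

```text
clock: 0.93
tcp_pos: [0.3641, 0.3257, 0.2451]
orientation: [-1.526, -2.746, 0.001]
contact_force: [0.6, 0.0, 0.3]
grip_width: 0.0001
gripper_force: 0.0
```

>>> step_arm(
  rows=[
    [0.0153,-0.0484,0,0,0,-0.019],
    [0.0307,-0.0969,0,0,0,-0.038],
    [0.046,-0.1453,0,0,0,-0.057],
    [0.0613,-0.1937,0,0,0,-0.076],
    [0.0767,-0.242,0,0,0,-0.095],
  ],
)

```text
clock: 1.35
tcp_pos: [0.41, 0.1806, 0.2452]
orientation: [-1.917, -2.488, 0.0]
contact_force: [1.9, 0.6, -0.5]
grip_width: -0.0002
gripper_force: 0.0
```

>>> step_arm(
  rows=[
    [0.0153,-0.0484,0,0,0,-0.019],
    [0.0307,-0.0969,0,0,0,-0.038],
    [0.046,-0.1453,0,0,0,-0.057],
    [0.0613,-0.1937,0,0,0,-0.076],
    [0.0767,-0.242,0,0,0,-0.095],
  ],
)

```text
clock: 1.77
tcp_pos: [0.456, 0.0355, 0.2452]
orientation: [-2.266, -2.176, -0.0]
contact_force: [-0.1, -0.0, -0.7]
grip_width: 0.0001
gripper_force: 0.0
```

```bash
python3 - <<'E'
from h import *
o=r.get_obs();print(o['clock'],o['joints'],o['tcp_pos'],o['contact_force'],o['grip_width'],r.tips_ahead)
M=R.from_rotvec(o['orientation']).as_matrix();print(M)
c=eyes.camera_info('wrist');T=np.eye(4);T[:3,:3]=M;T[:3,3]=o['tcp_pos'];E=T@c['tool_from_camera']
im=eyes.grab_frame('wrist');np.savez('w1.npz',E=E,K=c['mtx']);cv2.imwrite('pics/w1.png',im[:,:,::-1])
E
```

```text
1.7667 [-0.692   0.1109  0.5226  2.0813 -0.0676  0.9652 -0.1743] [0.456  0.0355 0.2452] [-0.1389 -0.0167 -0.6839] 6.978732161760901e-05 0.014
[[ 0.0407  0.9992 -0.0002]
 [ 0.9992 -0.0407  0.0002]
 [ 0.0002 -0.0002 -1.    ]]
```

View pics/w1.png

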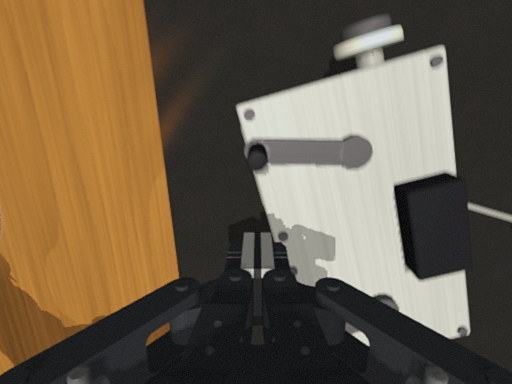

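The wrist view shows the left post's top at about (259,161), its hub at (357,151), and housing corners at (238,105) and (444,46). The fingers are well clear, 30 mm short of the post.

```bash
python3 - <<'E'
from h import *
d=np.load('w1.npz');E,K=d['E'],d['K']
def at(u,v,z):
    q=E[:3,:3]@np.linalg.solve(K,[u,v,1]);return E[:3,3]+q*(z-E[2,3])/q[2]
for n,u,v,z in(('post',259,160,.155),('hub',357,151,.112),('FL',238,105,.1),('BL',444,46,.1),('BR',469,338,.1)):print(n,at(u,v,z))
E
```

```text
post [0.4586 0.0675 0.155 ]
hub [0.5431 0.0633 0.112 ]
FL [0.4422 0.1051 0.1   ]
BL [0.613  0.1449 0.1   ]
BR [ 0.6818 -0.1513  0.1   ]
```

>>> step_arm(
  rows=[
    [0,0,-0.05,0,0,0],
    [0,0,-0.1,0,0,0],
    [0,0,-0.14,0,0,0],
    [0,0,-0.165,0,0,0],
    [0,0,-0.165,0,0,0],
  ],
)

```text
clock: 2.23
tcp_pos: [0.4536, 0.0367, 0.1435]
orientation: [-2.261, -2.178, 0.009]
contact_force: [-0.5, -0.8, -0.0]
grip_width: -0.0002
gripper_force: 0.0
```

>>> step_arm(
  rows=[
    [0,0.003,0,0,0,0],
    [0,0.006,0,0,0,0],
    [0,0.009,0,0,0,0],
    [0,0.012,0,0,0,0],
    [0,0.015,0,0,0,0],
  ],
)

```text
clock: 2.65
tcp_pos: [0.4566, 0.0465, 0.1471]
orientation: [2.262, 2.179, 0.003]
contact_force: [0.3, -0.0, -0.5]
grip_width: -0.0002
gripper_force: 0.0
```

```bash
cat >> h.py <<'E'
HUB={'L':np.array([.5428,.0628]),'R':np.array([.5805,-.1035])}; YAW=.2305
def pose(s,a,d):
    "pusher xy and tangent angle; d>0: standing on the inner (home) side of the post"
    sg=1 if s=='L' else -1
    phi=np.pi+YAW-sg*a; t=phi-sg*np.pi/2
    return HUB[s]+.085*np.array([np.cos(phi),np.sin(phi)])-d*np.array([np.cos(t),np.sin(t)]),t
def rows(s,A,d,p0,t0):
    "rows from commanded xy p0, tangent t0"
    out=[]
    for a in A:
        p,t=pose(s,a,d);out.append([round(float(x),4) for x in (*((p-p0)/.6),0,0,0,(t-t0)/np.pi)])
    return out
E
python3 - <<'E'
from h import *
o=r.get_obs();print(o['tcp_pos'],o['contact_force'])
p,t=pose('L',.28,.019);print(p,np.degrees(t))
for a0 in np.arange(.28,1.5,.08):
    p,t=pose('L',a0,.019);print(round(a0,2),p,rows('L',a0+np.array([.02,.04,.06,.08,.08]),.019,p,t))
E
```

```text
[0.4566 0.0465 0.1471] [ 0.2576 -0.0003 -0.505 ]
[0.457 0.048] 87.16385891410242
0.28 [0.457 0.048] [[-0.0005, 0.0029, 0.0, 0.0, 0.0, -0.0064], [-0.0009, 0.0057, 0.0, 0.0, 0.0, -0.0127], [-0.0012, 0.0086, 0.0, 0.0, 0.0, -0.0191], [-0.0015, 0.0115, 0.0, 0.0, 0.0, -0.0255], [-0.0015, 0.0115, 0.0, 0.0, 0.0, -0.0255]]
0.36 [0.4561 0.0549] [[-0.0002, 0.0029, 0.0, 0.0, 0.0, -0.0064], [-0.0004, 0.0058, 0.0, 0.0, 0.0, -0.0127], [-0.0005, 0.0087, 0.0, 0.0, 0.0, -0.0191], [-0.0006, 0.0116, 0.0, 0.0, 0.0, -0.0255], [-0.0006, 0.0116, 0.0, 0.0, 0.0, -0.0255]]
0.44 [0.4557 0.0619] [[-0.0, 0.0029, 0.0, 0.0, 0.0, -0.0064], [0.0001, 0.0058, 0.0, 0.0, 0.0, -0.0127], [0.0002, 0.0087, 0.0, 0.0, 0.0, -0.0191], [0.0003, 0.0116, 0.0, 0.0, 0.0, -0.0255], [0.0003, 0.0116, 0.0, 0.0, 0.0, -0.0255]]
0.52 [0.4559 0.0689] [[0.0002, 0.0029, 0.0, 0.0, 0.0, -0.0064], [0.0005, 0.0058, 0.0, 0.0, 0.0, -0.0127], [0.0009, 0.0087, 0.0, 0.0, 0.0, -0.0191], [0.0013, 0.0115, 0.0, 0.0, 0.0, -0.0255], [0.0013, 0.0115, 0.0, 0.0, 0.0, -0.0255]]
0.6 [0.4567 0.0758] [[0.0005, 0.0029, 0.0, 0.0, 0.0, -0.0064], [0.001, 0.0057, 0.0, 0
[... 1988 characters left out ...]
0255]]
1.32 [0.4866 0.1293] [[0.0022, 0.0019, 0.0, 0.0, 0.0, -0.0064], [0.0045, 0.0037, 0.0, 0.0, 0.0, -0.0127], [0.0068, 0.0054, 0.0, 0.0, 0.0, -0.0191], [0.0092, 0.0071, 0.0, 0.0, 0.0, -0.0255], [0.0092, 0.0071, 0.0, 0.0, 0.0, -0.0255]]
1.4 [0.4921 0.1336] [[0.0024, 0.0017, 0.0, 0.0, 0.0, -0.0064], [0.0048, 0.0033, 0.0, 0.0, 0.0, -0.0127], [0.0072, 0.0049, 0.0, 0.0, 0.0, -0.0191], [0.0097, 0.0064, 0.0, 0.0, 0.0, -0.0255], [0.0097, 0.0064, 0.0, 0.0, 0.0, -0.0255]]
1.48 [0.4979 0.1375] [[0.0025, 0.0015, 0.0, 0.0, 0.0, -0.0064], [0.005, 0.0029, 0.0, 0.0, 0.0, -0.0127], [0.0076, 0.0043, 0.0, 0.0, 0.0, -0.0191], [0.0102, 0.0056, 0.0, 0.0, 0.0, -0.0255], [0.0102, 0.0056, 0.0, 0.0, 0.0, -0.0255]]
```

>>> step_arm(
  rows=[
    [-0.0004,0.003,0,0,0,-0.006],
    [-0.0008,0.006,0,0,0,-0.013],
    [-0.001,0.009,0,0,0,-0.019],
    [-0.0012,0.0115,0,0,0,-0.025],
    [-0.0012,0.0115,0,0,0,-0.025],
  ],
)

```text
clock: 3.07
tcp_pos: [0.4553, 0.0532, 0.1463]
orientation: [-2.348, -2.087, 0.0]
contact_force: [0.6, -0.7, -0.2]
grip_width: 0.0
gripper_force: 0.0
```

>>> step_arm(
  rows=[
    [-0.0002,0.003,0,0,0,-0.006],
    [-0.0004,0.006,0,0,0,-0.013],
    [-0.0005,0.009,0,0,0,-0.019],
    [-0.0006,0.0115,0,0,0,-0.025],
    [-0.0006,0.0115,0,0,0,-0.025],
  ],
)

```text
clock: 3.48
tcp_pos: [0.455, 0.0602, 0.1463]
orientation: [-2.428, -1.993, 0.0]
contact_force: [0.7, -0.5, 0.6]
grip_width: -0.0002
gripper_force: 0.0
```

>>> step_arm(
  rows=[
    [0,0.003,0,0,0,-0.006],
    [0.0001,0.006,0,0,0,-0.013],
    [0.0002,0.009,0,0,0,-0.019],
    [0.0003,0.0115,0,0,0,-0.025],
    [0.0003,0.0115,0,0,0,-0.025],
  ],
)

```text
clock: 3.9
tcp_pos: [0.4552, 0.0671, 0.1462]
orientation: [-2.504, -1.897, -0.0]
contact_force: [0.1, -0.3, -0.5]
grip_width: -0.0002
gripper_force: 0.0
```

```bash
python3 - <<'E'
from h import *
o=r.get_obs();print(o['tcp_pos'],o['contact_force'])
M=R.from_rotvec(o['orientation']).as_matrix();c=eyes.camera_info('wrist');T=np.eye(4);T[:3,:3]=M;T[:3,3]=o['tcp_pos'];E=T@c['tool_from_camera']
im=eyes.grab_frame('wrist');np.savez('w2.npz',E=E,K=c['mtx']);cv2.imwrite('pics/w2.png',im[:,:,::-1])
E
```

```text
[0.4552 0.0671 0.1462] [ 0.0773 -0.3203 -0.4652]
```

View pics/w2.png

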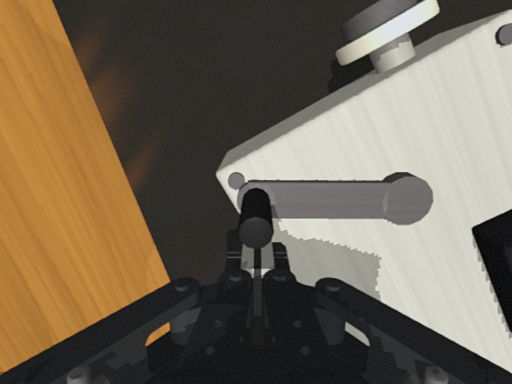

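The lever lies square to the tool, with the post top at (255,233) just ahead of the fingertips and the hub at (408,198). It seems to have moved along with the tool.

```bash
python3 - <<'E'
from h import *
d=np.load('w2.npz');E,K=d['E'],d['K']
def at(u,v,z):
    q=E[:3,:3]@np.linalg.solve(K,[u,v,1]);return E[:3,3]+q*(z-E[2,3])/q[2]
p=at(255,233,.155);h=at(408,197,.112);print(p,h,np.linalg.norm((p-h)[:2]));v=(p-HUB['L'].tolist()+[0] if 0 else p[:2]-HUB['L']);print('a',np.pi+YAW-np.arctan2(*v[::-1])%(2*np.pi))
t=E[:3,:3]@[0,-1,0];t[2]=0;t/=np.linalg.norm(t);print('gap dir',t,'d',(p-np.array([.4552,.0671,.155]))@t)
E
```

```text
[0.4596 0.0872 0.155 ] [0.5425 0.066  0.112 ] 0.08558285156173515
a 0.5155108857279487
gap dir [0.2692 0.9631 0.    ] d 0.020520385313863295
```

>>> step_arm(
  rows=[
    [0.0002,0.003,0,0,0,-0.006],
    [0.0005,0.006,0,0,0,-0.013],
    [0.0009,0.009,0,0,0,-0.019],
    [0.0009,0.009,0,0,0,-0.019],
  ],
)

```text
clock: 4.28
tcp_pos: [0.4559, 0.0726, 0.1463]
orientation: [-2.56, -1.821, -0.0]
contact_force: [-0.2, -0.4, 0.6]
grip_width: 0.0
gripper_force: 0.0
```

>>> step_arm(
  rows=[
    [0.0005,0.0025,0,0,0,-0.006],
    [0.0008,0.005,0,0,0,-0.011],
    [0.0008,0.005,0,0,0,-0.011],
  ],
)

```text
clock: 4.53
tcp_pos: [0.4563, 0.0754, 0.1463]
orientation: [-2.591, -1.777, -0.0]
contact_force: [0.5, 0.2, -0.6]
grip_width: -0.0003
gripper_force: 0.0
```

>>> step_arm(
  rows=[
    [0.0005,0.0025,0,0,0,-0.006],
    [0.001,0.005,0,0,0,-0.011],
    [0.001,0.005,0,0,0,-0.011],
  ],
)

```text
clock: 4.78
tcp_pos: [0.4569, 0.0784, 0.1463]
orientation: [-2.621, -1.732, -0.0]
contact_force: [0.5, -0.7, 0.3]
grip_width: -0.0002
gripper_force: 0.1
```

>>> step_arm(
  rows=[
    [0.0006,0.0025,0,0,0,-0.006],
    [0.0012,0.005,0,0,0,-0.011],
  ],
)

```text
clock: 4.95
tcp_pos: [0.4574, 0.0811, 0.1463]
orientation: [-2.651, -1.685, 0.0]
contact_force: [-0.6, -0.0, -0.0]
grip_width: 0.0001
gripper_force: 0.6
```

>>> step_arm(
  rows=[
    [0.0006,0.0025,0,0,0,-0.006],
    [0.0013,0.005,0,0,0,-0.011],
  ],
)

```text
clock: 5.12
tcp_pos: [0.4583, 0.0843, 0.1463]
orientation: [-2.68, -1.639, 0.0]
contact_force: [-1.2, -1.1, 1.3]
grip_width: -0.0002
gripper_force: 0.6
```

>>> step_arm(
  rows=[
    [0.0007,0.0025,0,0,0,-0.006],
    [0.0014,0.005,0,0,0,-0.011],
  ],
)

```text
clock: 5.28
tcp_pos: [0.4591, 0.0873, 0.1463]
orientation: [-2.708, -1.592, 0.0]
contact_force: [0.1, -1.8, 0.6]
grip_width: 0.0
gripper_force: 0.6
```

>>> step_arm(
  rows=[
    [0.0008,0.0025,0,0,0,-0.006],
    [0.0017,0.005,0,0,0,-0.011],
  ],
)

```text
clock: 5.45
tcp_pos: [0.4602, 0.0903, 0.1463]
orientation: [-2.735, -1.545, 0.0]
contact_force: [-0.7, -0.4, 0.7]
grip_width: 0.0
gripper_force: 0.6
```

>>> step_arm(
  rows=[
    [0.001,0.0025,0,0,0,-0.006],
    [0.0019,0.005,0,0,0,-0.011],
  ],
)

```text
clock: 5.62
tcp_pos: [0.4613, 0.0933, 0.1463]
orientation: [-2.761, -1.498, 0.0]
contact_force: [-0.7, -0.5, 0.8]
grip_width: -0.0001
gripper_force: 0.6
```

>>> step_arm(
  rows=[
    [0.0011,0.0025,0,0,0,-0.006],
    [0.0022,0.005,0,0,0,-0.011],
  ],
)

```text
clock: 5.78
tcp_pos: [0.4626, 0.0963, 0.1463]
orientation: [-2.787, -1.45, 0.0]
contact_force: [-2.0, -0.3, 0.8]
grip_width: -0.0003
gripper_force: 0.6
```

>>> step_arm(
  rows=[
    [0.0012,0.0025,0,0,0,-0.006],
    [0.0025,0.005,0,0,0,-0.011],
  ],
)

```text
clock: 5.95
tcp_pos: [0.4641, 0.0993, 0.1463]
orientation: [-2.812, -1.402, 0.0]
contact_force: [-1.9, 0.3, 1.0]
grip_width: 0.0001
gripper_force: 0.6
```

>>> step_arm(
  rows=[
    [0.0013,0.0025,0,0,0,-0.006],
    [0.0027,0.005,0,0,0,-0.012],
  ],
)

```text
clock: 6.12
tcp_pos: [0.4658, 0.1022, 0.1463]
orientation: [-2.838, -1.348, 0.0]
contact_force: [-1.8, 0.2, 0.3]
grip_width: -0.0001
gripper_force: 0.6
```

>>> step_arm(
  rows=[
    [0.0014,0.0024,0,0,0,-0.006],
    [0.0029,0.0048,0,0,0,-0.012],
  ],
)

```text
clock: 6.28
tcp_pos: [0.4675, 0.1052, 0.1463]
orientation: [-2.862, -1.295, 0.0]
contact_force: [-1.3, 0.3, -0.3]
grip_width: -0.0001
gripper_force: 0.6
```

>>> step_arm(
  rows=[
    [0.0015,0.0024,0,0,0,-0.006],
    [0.003,0.0047,0,0,0,-0.012],
  ],
)

```text
clock: 6.45
tcp_pos: [0.4694, 0.108, 0.1463]
orientation: [-2.886, -1.24, 0.0]
contact_force: [-0.8, 0.7, -0.3]
grip_width: -0.0001
gripper_force: 0.6
```

>>> step_arm(
  rows=[
    [0.0016,0.0024,0,0,0,-0.006],
    [0.0032,0.0047,0,0,0,-0.012],
  ],
)

```text
clock: 6.62
tcp_pos: [0.4713, 0.1108, 0.1463]
orientation: [-2.909, -1.186, 0.0]
contact_force: [-1.6, -0.3, -0.4]
grip_width: -0.0001
gripper_force: 0.6
```

>>> step_arm(
  rows=[
    [0.0017,0.0023,0,0,0,-0.006],
    [0.0034,0.0046,0,0,0,-0.012],
    [0.0034,0.0046,0,0,0,-0.012],
  ],
)

```text
clock: 6.87
tcp_pos: [0.4737, 0.1137, 0.1463]
orientation: [2.93, 1.132, 0.001]
contact_force: [-0.6, 1.1, 0.2]
grip_width: 0.0002
gripper_force: 0.0
```

```bash
python3 - <<'E'
from h import *
o=r.get_obs();p=o['tcp_pos'];M=R.from_rotvec(o['orientation']).as_matrix();print(p,o['contact_force'],'x angle',np.degrees(np.arctan2(M[1,0],M[0,0])))
for a in(1.0,1.05,1.1,1.15):print(a,pose('L',a,.0205)[0],np.degrees(pose('L',a,.02)[1]))
p0=p[:2];t0=np.arctan2(M[1,0],M[0,0])
for i in range(4):
    a=1.1+.08*i
    p0,t0=pose('L',a,.0205);print(a,p0,rows('L',a+np.array([.02,.04,.06,.08]),.0205,p0,t0))
E
```

```text
[0.4737 0.1137 0.1463] [-0.5697  1.0696  0.1834] x angle 42.230620046083686
1.0 [0.4675 0.1072] 45.91089766468316
1.05 [0.4698 0.1109] 43.046108689029055
1.1 [0.4723 0.1145] 40.181319713374926
1.15 [0.475 0.118] 37.31653073772082
1.1 [0.4723 0.1145] [[0.0017, 0.0023, 0.0, 0.0, 0.0, -0.0064], [0.0035, 0.0046, 0.0, 0.0, 0.0, -0.0127], [0.0054, 0.0069, 0.0, 0.0, 0.0, -0.0191], [0.0073, 0.0091, 0.0, 0.0, 0.0, -0.0255]]
1.1800000000000002 [0.4767 0.12  ] [[0.0019, 0.0022, 0.0, 0.0, 0.0, -0.0064], [0.0039, 0.0043, 0.0, 0.0, 0.0, -0.0127], [0.0059, 0.0064, 0.0, 0.0, 0.0, -0.0191], [0.008, 0.0085, 0.0, 0.0, 0.0, -0.0255]]
1.26 [0.4814 0.1251] [[0.0021, 0.002, 0.0, 0.0, 0.0, -0.0064], [0.0042, 0.004, 0.0, 0.0, 0.0, -0.0127], [0.0064, 0.0059, 0.0, 0.0, 0.0, -0.0191], [0.0086, 0.0078, 0.0, 0.0, 0.0, -0.0255]]
1.34 [0.4866 0.1298] [[0.0023, 0.0019, 0.0, 0.0, 0.0, -0.0064], [0.0045, 0.0037, 0.0, 0.0, 0.0, -0.0127], [0.0069, 0.0054, 0.0, 0.0, 0.0, -0.0191], [0.0092, 0.0071, 0.0, 0.0, 0.0, -0.0255]]
```

>>> step_arm(
  rows=[
    [0.0017,0.0023,0,0,0,-0.007],
    [0.0035,0.0046,0,0,0,-0.014],
    [0.0054,0.0069,0,0,0,-0.021],
    [0.0073,0.0091,0,0,0,-0.028],
  ],
)

```text
clock: 7.2
tcp_pos: [0.4779, 0.1188, 0.1464]
orientation: [2.978, 1.0, 0.0]
contact_force: [-1.0, -2.3, -0.0]
grip_width: 0.0003
gripper_force: 0.6
```

>>> step_arm(
  rows=[
    [0.0019,0.0022,0,0,0,-0.007],
    [0.0039,0.0043,0,0,0,-0.014],
    [0.0059,0.0064,0,0,0,-0.021],
    [0.008,0.0085,0,0,0,-0.028],
  ],
)

```text
clock: 7.53
tcp_pos: [0.4827, 0.124, 0.1463]
orientation: [3.019, 0.868, 0.0]
contact_force: [-0.4, -0.5, 0.2]
grip_width: 0.0
gripper_force: 0.6
```

>>> step_arm(
  rows=[
    [0.0021,0.002,0,0,0,-0.007],
    [0.0042,0.004,0,0,0,-0.014],
    [0.0064,0.0059,0,0,0,-0.02],
    [0.0086,0.0078,0,0,0,-0.027],
  ],
)

```text
clock: 7.87
tcp_pos: [0.4877, 0.1287, 0.1463]
orientation: [3.053, 0.74, -0.0]
contact_force: [-1.2, -0.7, 0.3]
grip_width: 0.0002
gripper_force: 0.6
```

```bash
python3 - <<'E'
from h import *
o=r.get_obs();p=o['tcp_pos'];M=R.from_rotvec(o['orientation']).as_matrix();print(p,o['contact_force'],'x angle',np.degrees(np.arctan2(M[1,0],M[0,0])))
for a in(1.3,1.34,1.4,1.5):print(a,pose('L',a,.0205)[0],np.degrees(pose('L',a,.02)[1]))
a=1.34;p0,t0=pose('L',a,.0205);print(rows('L',a+np.array([.02,.04,.06,.08,.1,.12,.14,.16,.18]),.0205,p0,t0))
M=R.from_rotvec(o['orientation']).as_matrix();c=eyes.camera_info('wrist');T=np.eye(4);T[:3,:3]=M;T[:3,3]=o['tcp_pos'];E=T@c['tool_from_camera']
im=eyes.grab_frame('wrist');np.savez('w3.npz',E=E,K=c['mtx']);cv2.imwrite('pics/w3.png',im[:,:,::-1])
E
```

```text
[0.4877 0.1287 0.1463] [-1.1627 -0.6926  0.3218] x angle 27.23804852487453
1.3 [0.484  0.1275] 28.722163810758474
1.34 [0.4866 0.1298] 26.430332630235178
1.4 [0.4907 0.133 ] 22.992585859450237
1.5 [0.498  0.1379] 17.263007908142
[[0.0023, 0.0019, 0.0, 0.0, 0.0, -0.0064], [0.0045, 0.0037, 0.0, 0.0, 0.0, -0.0127], [0.0069, 0.0054, 0.0, 0.0, 0.0, -0.0191], [0.0092, 0.0071, 0.0, 0.0, 0.0, -0.0255], [0.0116, 0.0088, 0.0, 0.0, 0.0, -0.0318], [0.014, 0.0104, 0.0, 0.0, 0.0, -0.0382], [0.0165, 0.012, 0.0, 0.0, 0.0, -0.0446], [0.019, 0.0135, 0.0, 0.0, 0.0, -0.0509], [0.0215, 0.015, 0.0, 0.0, 0.0, -0.0573]]
```

View pics/w3.png

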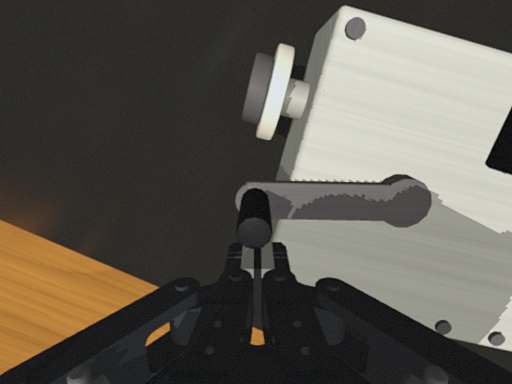

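The left post is still against the fingertips at (255,235), with the lever at about 1.34 rad. It passed the whole 0.5–1.0 range with even drag. Next I take it to the stop.

>>> step_arm(
  rows=[
    [0.0023,0.0019,0,0,0,-0.007],
    [0.0045,0.0037,0,0,0,-0.013],
    [0.0069,0.0054,0,0,0,-0.02],
    [0.0092,0.0071,0,0,0,-0.027],
  ],
)

```text
clock: 8.25
tcp_pos: [0.4932, 0.133, 0.1463]
orientation: [-3.082, -0.609, 0.0]
contact_force: [-1.1, -1.2, -0.2]
grip_width: 0.0
gripper_force: 0.6
```

>>> step_arm(
  rows=[
    [0.0024,0.0017,0,0,0,-0.007],
    [0.0048,0.0033,0,0,0,-0.013],
  ],
)

```text
clock: 8.42
tcp_pos: [0.4961, 0.1349, 0.1463]
orientation: [3.094, 0.546, -0.0]
contact_force: [-0.2, -1.7, -0.2]
grip_width: 0.0004
gripper_force: 0.6
```

>>> step_arm(
  rows=[
    [0.0018,0.001,0,0,0,-0.005],
    [0.0034,0.002,0,0,0,-0.009],
    [0.0034,0.002,0,0,0,-0.009],
  ],
)

```text
clock: 8.67
tcp_pos: [0.4983, 0.1363, 0.1463]
orientation: [3.101, 0.505, 0.0]
contact_force: [-0.5, -0.6, -0.2]
grip_width: -0.0003
gripper_force: 0.1
```

>>> step_arm(
  rows=[
    [0.0018,0.001,0,0,0,-0.005],
    [0.0034,0.0018,0,0,0,-0.009],
    [0.0034,0.0018,0,0,0,-0.009],
  ],
)

```text
clock: 8.92
tcp_pos: [0.4984, 0.1368, 0.1459]
orientation: [-3.108, -0.46, 0.006]
contact_force: [-6.5, -1.5, 4.4]
grip_width: 0.0006
gripper_force: 3.3
```

>>> step_arm(
  rows=[
    [0.0012,0.0005,0,0,0,0],
    [0.0012,0.0005,0,0,0,0],
    [0.0012,0.0005,0,0,0,0],
  ],
)

```text
clock: 9.17
tcp_pos: [0.4985, 0.1368, 0.1459]
orientation: [-3.107, -0.461, 0.008]
contact_force: [-8.6, -2.4, 6.2]
grip_width: 0.0
gripper_force: 4.2
```

```bash
python3 - <<'E'
from h import *
o=r.get_obs();p=o['tcp_pos'];M=R.from_rotvec(o['orientation']).as_matrix();print(p,o['contact_force'],'x angle',np.degrees(np.arctan2(M[1,0],M[0,0])),o['joints'])
print(pose('R',.16,.026), np.degrees(pose('R',.16,.026)[1]),pose('R',.16,0))
E
```

```text
[0.4985 0.1368 0.1459] [-8.6427 -2.3592  6.2146] x angle 16.864559162008305 [-0.9731  0.4319  0.7421  2.0562 -0.4046  0.8054 -1.2652]
(array([ 0.492 , -0.1118]), 5.10288898038469) 292.3740018998587 (array([ 0.5019, -0.1359]), 5.10288898038469)
```

>>> step_arm(
  rows=[
    [-0.01,-0.003,0,0,0,0],
    [-0.03,-0.009,0,0,0,0],
    [-0.032,-0.01,0.03,0,0,0],
    [-0.032,-0.01,0.07,0,0,0],
    [-0.032,-0.01,0.1,0,0,0],
  ],
)

```text
clock: 9.58
tcp_pos: [0.4819, 0.1313, 0.2076]
orientation: [-3.107, -0.46, -0.002]
contact_force: [0.7, 0.2, 0.4]
grip_width: 0.0
gripper_force: 0.0
```

>>> step_arm(
  rows=[
    [0.001,-0.026,0,0,0,0.035],
    [0.002,-0.052,0,0,0,0.07],
    [0.003,-0.078,0,0,0,0.106],
    [0.004,-0.105,0,0,0,0.141],
    [0.005,-0.132,0,0,0,0.177],
  ],
)

```text
clock: 10.0
tcp_pos: [0.485, 0.0518, 0.2067]
orientation: [2.858, 1.305, 0.003]
contact_force: [0.8, 1.0, 0.1]
grip_width: 0.0002
gripper_force: 0.0
```

>>> step_arm(
  rows=[
    [0.001,-0.026,0,0,0,0.035],
    [0.002,-0.052,0,0,0,0.07],
    [0.003,-0.078,0,0,0,0.106],
    [0.004,-0.105,0,0,0,0.141],
    [0.005,-0.132,0,0,0,0.177],
  ],
)

```text
clock: 10.42
tcp_pos: [0.488, -0.0276, 0.2066]
orientation: [2.39, 2.038, 0.002]
contact_force: [-0.7, -0.4, -0.5]
grip_width: -0.0
gripper_force: 0.0
```

>>> step_arm(
  rows=[
    [0.001,-0.026,0,0,0,0.035],
    [0.002,-0.052,0,0,0,0.07],
    [0.003,-0.078,0,0,0,0.106],
    [0.004,-0.105,0,0,0,0.141],
    [0.005,-0.132,0,0,0,0.177],
  ],
)

```text
clock: 10.83
tcp_pos: [0.491, -0.1069, 0.2066]
orientation: [1.738, 2.615, 0.002]
contact_force: [-0.2, 0.2, -0.7]
grip_width: 0.0001
gripper_force: 0.0
```

```bash
python3 - <<'E'
from h import *
o=r.get_obs();p=o['tcp_pos'];M=R.from_rotvec(o['orientation']).as_matrix();print(p,o['contact_force'],'x angle',np.degrees(np.arctan2(M[1,0],M[0,0])),o['joints'])
c=eyes.camera_info('wrist');T=np.eye(4);T[:3,:3]=M;T[:3,3]=p;E=T@c['tool_from_camera']
im=eyes.grab_frame('wrist');t=eyes.grab_frame('top');np.savez('w4.npz',E=E,K=c['mtx'])
a=cv2.resize(t[150:240,195:305],(440,360),interpolation=cv2.INTER_CUBIC)
cv2.imwrite('pics/w4.png',cv2.resize(np.hstack([cv2.resize(im,(480,360)),a[:,:310]]),None,fx=1,fy=1)[:,:,::-1])
E
```

```text
[ 0.491  -0.1069  0.2066] [-0.1792  0.1711 -0.6515] x angle 112.77835498486552 [-0.3862  0.2603  0.565   2.0325 -0.1782  0.894   0.673 ]
```

View pics/w4.png

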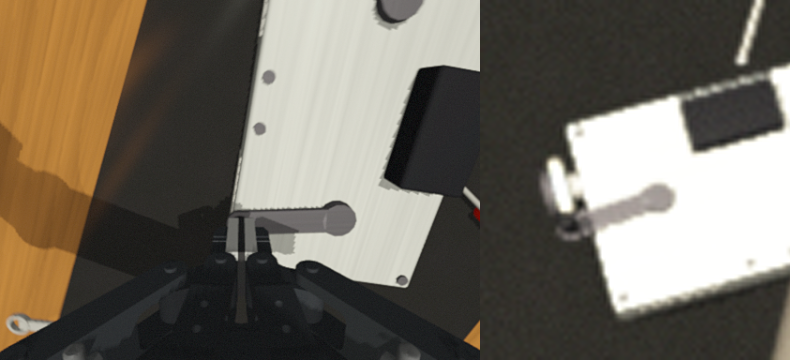

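The top view shows the left lever open. In the wrist view the right hub is at (340,218) and the fingers stand on the inner side of the right post. I'll check the hub, then descend.

```bash
python3 - <<'E'
from h import *
d=np.load('w4.npz');E,K=d['E'],d['K']
def at(u,v,z):
    q=E[:3,:3]@np.linalg.solve(K,[u,v,1]);return E[:3,3]+q*(z-E[2,3])/q[2]
print(at(342*512/480,218*384/360,.112))
print(pose('R',.16,.0205)[0])
for i in range(4):
    a=.16+.08*i
    p0,t0=pose('R',a,.0205);print(a,p0,rows('R',a+np.array([.02,.04,.06,.08]),.0205,p0,t0))
for i in range(17):
    a=.48+.035*i
    p0,t0=pose('R',a,.0205);print(round(a,3),p0,rows('R',a+np.array([.0175,.035]),.0205,p0,t0))
E
```

```text
[ 0.5817 -0.0986  0.112 ]
[ 0.4941 -0.1169]
0.16 [ 0.4941 -0.1169] [[0.0005, -0.0029, 0.0, 0.0, 0.0, 0.0064], [0.001, -0.0057, 0.0, 0.0, 0.0, 0.0127], [0.0016, -0.0086, 0.0, 0.0, 0.0, 0.0191], [0.0022, -0.0114, 0.0, 0.0, 0.0, 0.0255]]
0.24 [ 0.4954 -0.1238] [[0.0007, -0.0028, 0.0, 0.0, 0.0, 0.0064], [0.0015, -0.0056, 0.0, 0.0, 0.0, 0.0127], [0.0023, -0.0084, 0.0, 0.0, 0.0, 0.0191], [0.0032, -0.0112, 0.0, 0.0, 0.0, 0.0255]]
0.32 [ 0.4973 -0.1305] [[0.0009, -0.0028, 0.0, 0.0, 0.0, 0.0064], [0.0019, -0.0055, 0.0, 0.0, 0.0, 0.0127], [0.0029, -0.0082, 0.0, 0.0, 0.0, 0.0191], [0.004, -0.0109, 0.0, 0.0, 0.0, 0.0255]]
0.4 [ 0.4998 -0.1371] [[0.0011, -0.0027, 0.0, 0.0, 0.0, 0.0064], [0.0023, -0.0053, 0.0, 0.0, 0.0, 0.0127], [0.0036, -0.008, 0.0, 0.0, 0.0, 0.0191], [0.0049, -0.0106, 0.0, 0.0, 0.0, 0.0255]]
0.48 [ 0.5027 -0.1434] [[0.0012, -0.0023, 0.0, 0.0, 0.0, 0.0056], [0.0024, -0.0045, 0.0, 0.0, 0.0, 0.0111]]
0.515 [ 0.5041 -0.1461] [[0.0013, -0.0022, 0.0, 0.0, 0.0, 0.0056], [0.0026, -0.0044, 0.0, 0.0, 0.0, 0.0111]]
0.55 [ 0.5057 -0.1487] [[0.0013, -0.0022, 0.0, 0.0, 0.0, 0.0056], [0.0027, 
[... 843 characters left out ...]
0, 0.0056], [0.0038, -0.0034, 0.0, 0.0, 0.0, 0.0111]]
0.865 [ 0.5234 -0.1697] [[0.0019, -0.0016, 0.0, 0.0, 0.0, 0.0056], [0.0039, -0.0033, 0.0, 0.0, 0.0, 0.0111]]
0.9 [ 0.5257 -0.1717] [[0.002, -0.0016, 0.0, 0.0, 0.0, 0.0056], [0.004, -0.0031, 0.0, 0.0, 0.0, 0.0111]]
0.935 [ 0.5281 -0.1735] [[0.0021, -0.0015, 0.0, 0.0, 0.0, 0.0056], [0.0041, -0.003, 0.0, 0.0, 0.0, 0.0111]]
0.97 [ 0.5306 -0.1753] [[0.0021, -0.0014, 0.0, 0.0, 0.0, 0.0056], [0.0042, -0.0028, 0.0, 0.0, 0.0, 0.0111]]
1.005 [ 0.5332 -0.177 ] [[0.0022, -0.0014, 0.0, 0.0, 0.0, 0.0056], [0.0043, -0.0027, 0.0, 0.0, 0.0, 0.0111]]
1.04 [ 0.5358 -0.1786] [[0.0022, -0.0013, 0.0, 0.0, 0.0, 0.0056], [0.0044, -0.0025, 0.0, 0.0, 0.0, 0.0111]]
```

>>> step_arm(
  rows=[
    [0,0,-0.03,0,0,0],
    [0,0,-0.06,0,0,0],
    [0,0,-0.085,0,0,0],
    [0,0,-0.1,0,0,0],
    [0,0,-0.1,0,0,0],
  ],
)

```text
clock: 11.35
tcp_pos: [0.4897, -0.1053, 0.1448]
orientation: [-1.746, -2.609, 0.002]
contact_force: [0.0, -0.4, -0.1]
grip_width: -0.0004
gripper_force: 0.0
```

>>> step_arm(
  rows=[
    [0.001,-0.003,0,0,0,0],
    [0.002,-0.007,0,0,0,0],
    [0.003,-0.01,0,0,0,0],
    [0.004,-0.013,0,0,0,0],
    [0.005,-0.016,0,0,0,0],
  ],
)

```text
clock: 11.77
tcp_pos: [0.4941, -0.1161, 0.1469]
orientation: [1.745, 2.611, 0.001]
contact_force: [-0.3, -0.5, 0.5]
grip_width: -0.0005
gripper_force: 0.0
```

>>> step_arm(
  rows=[
    [0.0005,-0.003,0,0,0,0.006],
    [0.001,-0.006,0,0,0,0.013],
    [0.0016,-0.0086,0,0,0,0.019],
    [0.0022,-0.0114,0,0,0,0.025],
  ],
)

```text
clock: 12.1
tcp_pos: [0.4949, -0.1226, 0.1463]
orientation: [-1.639, -2.68, -0.0]
contact_force: [-0.9, 1.6, 0.7]
grip_width: 0.0002
gripper_force: 0.6
```

>>> step_arm(
  rows=[
    [0.0007,-0.0028,0,0,0,0.006],
    [0.0015,-0.0056,0,0,0,0.013],
    [0.0023,-0.0084,0,0,0,0.019],
    [0.0032,-0.0112,0,0,0,0.025],
  ],
)

```text
clock: 12.43
tcp_pos: [0.4968, -0.1295, 0.1463]
orientation: [-1.532, -2.742, -0.0]
contact_force: [-1.0, 0.5, 0.9]
grip_width: 0.0
gripper_force: 0.6
```

>>> step_arm(
  rows=[
    [0.001,-0.0028,0,0,0,0.006],
    [0.002,-0.0055,0,0,0,0.013],
    [0.003,-0.0082,0,0,0,0.019],
    [0.004,-0.0109,0,0,0,0.025],
  ],
)

```text
clock: 12.77
tcp_pos: [0.4992, -0.1361, 0.1463]
orientation: [-1.424, -2.8, 0.0]
contact_force: [-1.0, 1.1, 0.2]
grip_width: 0.0001
gripper_force: 0.6
```

>>> step_arm(
  rows=[
    [0.0012,-0.0027,0,0,0,0.006],
    [0.0024,-0.0053,0,0,0,0.013],
  ],
)

```text
clock: 12.93
tcp_pos: [0.5006, -0.1393, 0.1462]
orientation: [-1.366, -2.829, 0.0]
contact_force: [-1.7, 0.7, 0.5]
grip_width: 0.0001
gripper_force: 0.6
```

>>> step_arm(
  rows=[
    [0.0012,-0.0025,0,0,0,0.006],
    [0.0024,-0.005,0,0,0,0.012],
  ],
)

```text
clock: 13.1
tcp_pos: [0.5021, -0.1423, 0.1463]
orientation: [-1.313, -2.854, 0.0]
contact_force: [-1.4, 1.2, 1.2]
grip_width: -0.0001
gripper_force: 0.6
```

>>> step_arm(
  rows=[
    [0.0012,-0.0022,0,0,0,0.006],
    [0.0025,-0.0045,0,0,0,0.011],
  ],
)

```text
clock: 13.27
tcp_pos: [0.5035, -0.1449, 0.1462]
orientation: [-1.263, -2.876, 0.0]
contact_force: [-1.9, 0.5, 0.2]
grip_width: 0.0002
gripper_force: 0.6
```

>>> step_arm(
  rows=[
    [0.0013,-0.0022,0,0,0,0.006],
    [0.0026,-0.0043,0,0,0,0.011],
  ],
)

```text
clock: 13.43
tcp_pos: [0.5052, -0.1475, 0.1463]
orientation: [-1.214, -2.898, 0.0]
contact_force: [-1.4, 0.6, -0.3]
grip_width: -0.0003
gripper_force: 0.6
```

>>> step_arm(
  rows=[
    [0.0014,-0.0022,0,0,0,0.006],
    [0.0028,-0.0043,0,0,0,0.011],
  ],
)

```text
clock: 13.6
tcp_pos: [0.5069, -0.1501, 0.1463]
orientation: [-1.163, -2.918, 0.0]
contact_force: [-0.9, -0.4, -0.6]
grip_width: 0.0
gripper_force: 0.6
```

>>> step_arm(
  rows=[
    [0.0015,-0.0021,0,0,0,0.006],
    [0.003,-0.0042,0,0,0,0.011],
  ],
)

```text
clock: 13.77
tcp_pos: [0.5087, -0.1526, 0.1463]
orientation: [-1.113, -2.938, 0.0]
contact_force: [-1.3, 0.2, -0.2]
grip_width: -0.0001
gripper_force: 0.6
```

>>> step_arm(
  rows=[
    [0.0015,-0.002,0,0,0,0.006],
    [0.003,-0.004,0,0,0,0.011],
  ],
)

```text
clock: 13.93
tcp_pos: [0.5105, -0.155, 0.1463]
orientation: [-1.062, -2.957, 0.0]
contact_force: [-2.5, -0.4, -0.1]
grip_width: 0.0001
gripper_force: 0.6
```

>>> step_arm(
  rows=[
    [0.0016,-0.002,0,0,0,0.006],
    [0.0032,-0.004,0,0,0,0.011],
  ],
)

```text
clock: 14.1
tcp_pos: [0.5125, -0.1574, 0.1463]
orientation: [-1.011, -2.975, 0.0]
contact_force: [-1.1, -0.0, 0.8]
grip_width: -0.0001
gripper_force: 0.6
```

>>> step_arm(
  rows=[
    [0.0017,-0.002,0,0,0,0.006],
    [0.0033,-0.0039,0,0,0,0.011],
  ],
)

```text
clock: 14.27
tcp_pos: [0.5145, -0.1597, 0.1463]
orientation: [0.959, 2.992, -0.0]
contact_force: [-2.0, 0.4, -0.3]
grip_width: -0.0003
gripper_force: 0.6
```

>>> step_arm(
  rows=[
    [0.0017,-0.0019,0,0,0,0.006],
    [0.0034,-0.0038,0,0,0,0.011],
  ],
)

```text
clock: 14.43
tcp_pos: [0.5165, -0.162, 0.1463]
orientation: [0.907, 3.008, 0.0]
contact_force: [-1.6, 0.1, 1.1]
grip_width: -0.0003
gripper_force: 0.6
```

>>> step_arm(
  rows=[
    [0.0018,-0.0018,0,0,0,0.006],
    [0.0036,-0.0037,0,0,0,0.011],
  ],
)

```text
clock: 14.6
tcp_pos: [0.5187, -0.1642, 0.1463]
orientation: [0.855, 3.023, 0.0]
contact_force: [-1.9, 0.6, 0.4]
grip_width: 0.0003
gripper_force: 0.6
```

>>> step_arm(
  rows=[
    [0.0018,-0.0018,0,0,0,0.006],
    [0.0037,-0.0035,0,0,0,0.011],
  ],
)

```text
clock: 14.77
tcp_pos: [0.5209, -0.1663, 0.1463]
orientation: [0.803, 3.037, 0.0]
contact_force: [-1.5, -0.4, -0.0]
grip_width: -0.0004
gripper_force: 0.6
```

>>> step_arm(
  rows=[
    [0.0019,-0.0017,0,0,0,0.006],
    [0.0038,-0.0034,0,0,0,0.011],
  ],
)

```text
clock: 14.93
tcp_pos: [0.5226, -0.168, 0.1462]
orientation: [-0.75, -3.049, -0.001]
contact_force: [-5.5, 1.8, 3.7]
grip_width: -0.0
gripper_force: 2.9
```

Force has jumped to about 5.8 N near 0.85 rad, so this is the tight spot. I hold here.

>>> step_arm(
  rows=[
    [0,0,0,0,0,0],
    [0,0,0,0,0,0],
    [0,0,0,0,0,0],
  ],
)

```text
clock: 15.18
tcp_pos: [0.5227, -0.168, 0.1462]
orientation: [-0.753, -3.049, -0.0]
contact_force: [-4.4, 1.2, 2.6]
grip_width: 0.0001
gripper_force: 2.3
```

>>> step_arm(
  rows=[
    [0.0006,-0.0005,0,0,0,0],
    [0.0006,-0.0005,0,0,0,0],
    [0.0006,-0.0005,0,0,0,0],
    [0.0006,-0.0005,0,0,0,0],
    [0.0006,-0.0005,0,0,0,0],
  ],
)

```text
clock: 15.6
tcp_pos: [0.5228, -0.1681, 0.1462]
orientation: [-0.752, -3.049, -0.001]
contact_force: [-5.0, 1.8, 3.6]
grip_width: 0.0
gripper_force: 2.9
```

>>> step_arm(
  rows=[
    [0,0,0,0,0,0],
    [0,0,0,0,0,0],
    [0,0,0,0,0,0],
    [0,0,0,0,0,0],
    [0,0,0,0,0,0],
  ],
)

```text
clock: 16.02
tcp_pos: [0.5228, -0.1681, 0.1462]
orientation: [-0.752, -3.049, -0.001]
contact_force: [-5.3, 3.3, 3.5]
grip_width: 0.0001
gripper_force: 2.9
```

Confirmed: it takes steady 5–6 N without moving, so the right lever binds. Next I go round to its outer side and bring it home.

>>> step_arm(
  rows=[
    [-0.01,0.005,0,0,0,0],
    [-0.02,0.01,0.01,0,0,0],
    [-0.02,0.01,0.05,0,0,0],
    [-0.02,0.01,0.1,0,0,0],
    [-0.02,0.01,0.1,0,0,0],
  ],
)

```text
clock: 16.43
tcp_pos: [0.5146, -0.1636, 0.2118]
orientation: [0.751, 3.04, 0.001]
contact_force: [1.3, 1.0, 0.9]
grip_width: 0.0001
gripper_force: 0.0
```

>>> step_arm(
  rows=[
    [0.025,-0.013,0,0,0,0],
    [0.05,-0.026,0,0,0,0],
    [0.075,-0.039,0,0,0,0],
    [0.098,-0.052,0,0,0,0],
    [0.098,-0.052,0,0,0,0],
  ],
)

```text
clock: 16.85
tcp_pos: [0.5728, -0.195, 0.2069]
orientation: [0.752, 3.046, -0.002]
contact_force: [0.6, -0.5, 0.9]
grip_width: 0.0003
gripper_force: 0.0
```

>>> step_arm(
  rows=[
    [0,0,-0.03,0,0,0],
    [0,0,-0.06,0,0,0],
    [0,0,-0.085,0,0,0],
    [0,0,-0.1,0,0,0],
    [0,0,-0.1,0,0,0],
  ],
)

```text
clock: 17.27
tcp_pos: [0.5687, -0.193, 0.1446]
orientation: [-0.752, -3.047, 0.0]
contact_force: [-0.3, 0.3, -0.0]
grip_width: -0.0001
gripper_force: 0.0
```

```bash
python3 - <<'E'
from h import *
o=r.get_obs();p=o['tcp_pos'];M=R.from_rotvec(o['orientation']).as_matrix();print(p,o['contact_force'],'x angle',np.degrees(np.arctan2(M[1,0],M[0,0])))
d=-.0205;p0=np.array([.5706,-.1941]);t0=pose('R',.86,d)[1]
print(rows('R',[.86,.84,.82,.8],d,p0,t0))
a=.8
while a>0:
    p0,t0=pose('R',a,d);n=np.array([.025,.05,.075,.1]);print(round(a,2),p0,rows('R',a-n,d,p0,t0));a-=.1
E
```

```text
[ 0.5687 -0.193   0.1446] [-0.3493  0.3304 -0.0495] x angle 152.28526344369357
[[-0.0187, 0.0096, 0.0, 0.0, 0.0, 0.0], [-0.0215, 0.0103, 0.0, 0.0, 0.0, -0.0064], [-0.0243, 0.0111, 0.0, 0.0, 0.0, -0.0127], [-0.0271, 0.0119, 0.0, 0.0, 0.0, -0.0191]]
0.8 [ 0.5544 -0.1869] [[-0.0035, 0.0011, 0.0, 0.0, 0.0, -0.008], [-0.0069, 0.0024, 0.0, 0.0, 0.0, -0.0159], [-0.0103, 0.0037, 0.0, 0.0, 0.0, -0.0239], [-0.0137, 0.005, 0.0, 0.0, 0.0, -0.0318]]
0.7 [ 0.5462 -0.1839] [[-0.0033, 0.0015, 0.0, 0.0, 0.0, -0.008], [-0.0066, 0.003, 0.0, 0.0, 0.0, -0.0159], [-0.0099, 0.0047, 0.0, 0.0, 0.0, -0.0239], [-0.0131, 0.0064, 0.0, 0.0, 0.0, -0.0318]]
0.6 [ 0.5383 -0.1801] [[-0.0032, 0.0018, 0.0, 0.0, 0.0, -0.008], [-0.0063, 0.0037, 0.0, 0.0, 0.0, -0.0159], [-0.0094, 0.0056, 0.0, 0.0, 0.0, -0.0239], [-0.0124, 0.0077, 0.0, 0.0, 0.0, -0.0318]]
0.5 [ 0.5309 -0.1755] [[-0.003, 0.0021, 0.0, 0.0, 0.0, -0.008], [-0.0059, 0.0043, 0.0, 0.0, 0.0, -0.0159], [-0.0088, 0.0065, 0.0, 0.0, 0.0, -0.0239], [-0.0116, 0.0089, 0.0, 0.0, 0.0, -0.0318]]
0.4 [ 0.5239 -0.1702] [[-0.0027, 0.0024, 0.0, 0.0, 0.0, -0.008], [-0.0054, 0.00
[... 187 characters left out ...]
 0.0054, 0.0, 0.0, 0.0, -0.0159], [-0.0073, 0.0081, 0.0, 0.0, 0.0, -0.0239], [-0.0096, 0.011, 0.0, 0.0, 0.0, -0.0318]]
0.2 [ 0.5118 -0.1576] [[-0.0022, 0.0029, 0.0, 0.0, 0.0, -0.008], [-0.0044, 0.0058, 0.0, 0.0, 0.0, -0.0159], [-0.0064, 0.0088, 0.0, 0.0, 0.0, -0.0239], [-0.0084, 0.0119, 0.0, 0.0, 0.0, -0.0318]]
0.1 [ 0.5068 -0.1505] [[-0.0019, 0.0031, 0.0, 0.0, 0.0, -0.008], [-0.0038, 0.0062, 0.0, 0.0, 0.0, -0.0159], [-0.0055, 0.0094, 0.0, 0.0, 0.0, -0.0239], [-0.0072, 0.0127, 0.0, 0.0, 0.0, -0.0318]]
0.0 [ 0.5024 -0.1429] [[-0.0016, 0.0033, 0.0, 0.0, 0.0, -0.008], [-0.0031, 0.0066, 0.0, 0.0, 0.0, -0.0159], [-0.0046, 0.0099, 0.0, 0.0, 0.0, -0.0239], [-0.0059, 0.0133, 0.0, 0.0, 0.0, -0.0318]]
```

>>> step_arm(
  rows=[
    [-0.006,0.003,0,0,0,0],
    [-0.012,0.006,0,0,0,0],
    [-0.018,0.009,0,0,0,0],
    [-0.022,0.0105,0,0,0,-0.007],
    [-0.027,0.012,0,0,0,-0.019],
  ],
)

```text
clock: 17.68
tcp_pos: [0.5541, -0.1864, 0.1471]
orientation: [0.846, 3.024, 0.001]
contact_force: [1.6, -0.8, 0.5]
grip_width: -0.0001
gripper_force: 0.6
```

>>> step_arm(
  rows=[
    [-0.0035,0.0011,0,0,0,-0.008],
    [-0.007,0.0024,0,0,0,-0.016],
    [-0.0103,0.0037,0,0,0,-0.024],
    [-0.0137,0.005,0,0,0,-0.032],
  ],
)

```text
clock: 18.02
tcp_pos: [0.546, -0.1836, 0.1466]
orientation: [0.998, 2.978, 0.0]
contact_force: [1.2, -0.8, 1.2]
grip_width: 0.0003
gripper_force: 0.6
```

>>> step_arm(
  rows=[
    [-0.0033,0.0015,0,0,0,-0.008],
    [-0.0066,0.003,0,0,0,-0.016],
    [-0.0099,0.0047,0,0,0,-0.024],
    [-0.0131,0.0064,0,0,0,-0.032],
  ],
)

```text
clock: 18.35
tcp_pos: [0.5378, -0.1796, 0.1463]
orientation: [1.147, 2.925, -0.0]
contact_force: [1.5, -0.5, 0.4]
grip_width: -0.0001
gripper_force: 0.6
```

Contact is good and the lever swings back freely.

>>> step_arm(
  rows=[
    [-0.0032,0.0018,0,0,0,-0.008],
    [-0.0063,0.0037,0,0,0,-0.016],
    [-0.0094,0.0056,0,0,0,-0.024],
    [-0.0124,0.0077,0,0,0,-0.032],
  ],
)

```text
clock: 18.68
tcp_pos: [0.5303, -0.175, 0.1463]
orientation: [-1.292, -2.863, -0.0]
contact_force: [0.9, -0.5, 0.4]
grip_width: -0.0002
gripper_force: 0.6
```

>>> step_arm(
  rows=[
    [-0.003,0.0021,0,0,0,-0.008],
    [-0.0059,0.0043,0,0,0,-0.016],
    [-0.0088,0.0065,0,0,0,-0.024],
    [-0.0116,0.0089,0,0,0,-0.032],
  ],
)

```text
clock: 19.02
tcp_pos: [0.5234, -0.1696, 0.1463]
orientation: [1.434, 2.795, 0.0]
contact_force: [1.6, -0.2, 0.9]
grip_width: -0.0001
gripper_force: 0.6
```

>>> step_arm(
  rows=[
    [-0.0027,0.0024,0,0,0,-0.008],
    [-0.0054,0.0049,0,0,0,-0.016],
    [-0.0081,0.0074,0,0,0,-0.024],
    [-0.0106,0.01,0,0,0,-0.032],
  ],
)

```text
clock: 19.35
tcp_pos: [0.517, -0.1636, 0.1463]
orientation: [-1.573, -2.719, -0.0]
contact_force: [0.8, -1.7, 0.6]
grip_width: 0.0002
gripper_force: 0.6
```

>>> step_arm(
  rows=[
    [-0.0025,0.0027,0,0,0,-0.008],
    [-0.0049,0.0054,0,0,0,-0.016],
    [-0.0073,0.0081,0,0,0,-0.024],
    [-0.0096,0.011,0,0,0,-0.032],
  ],
)

```text
clock: 19.68
tcp_pos: [0.5113, -0.157, 0.1463]
orientation: [1.708, 2.637, 0.0]
contact_force: [1.8, -1.8, 1.1]
grip_width: -0.0002
gripper_force: 0.6
```

>>> step_arm(
  rows=[
    [-0.0022,0.0029,0,0,0,-0.008],
    [-0.0044,0.0058,0,0,0,-0.016],
    [-0.0064,0.0088,0,0,0,-0.024],
    [-0.0084,0.0119,0,0,0,-0.032],
  ],
)

```text
clock: 20.02
tcp_pos: [0.5063, -0.1498, 0.1463]
orientation: [-1.838, -2.548, -0.0]
contact_force: [0.4, -1.3, 0.2]
grip_width: -0.0002
gripper_force: 0.6
```

>>> step_arm(
  rows=[
    [-0.0019,0.0031,0,0,0,-0.008],
    [-0.0038,0.0062,0,0,0,-0.016],
  ],
)

```text
clock: 20.18
tcp_pos: [0.504, -0.1461, 0.1463]
orientation: [1.901, 2.501, -0.0]
contact_force: [1.2, -1.0, -0.0]
grip_width: -0.0002
gripper_force: 0.5
```

a is now about 0.04. I creep the rest in 2 mm steps.

>>> step_arm(
  rows=[
    [-0.001,0.0016,0,0,0,-0.004],
    [-0.0017,0.0032,0,0,0,-0.008],
    [-0.0017,0.0032,0,0,0,-0.008],
  ],
)

```text
clock: 20.43
tcp_pos: [0.5028, -0.144, 0.1462]
orientation: [-1.93, -2.478, 0.0]
contact_force: [-0.8, 0.4, -0.6]
grip_width: -0.0
gripper_force: 0.0
```

>>> step_arm(
  rows=[
    [-0.0009,0.0017,0,0,0,-0.004],
    [-0.0016,0.0033,0,0,0,-0.007],
    [-0.0016,0.0033,0,0,0,-0.007],
  ],
)

```text
clock: 20.68
tcp_pos: [0.5019, -0.1423, 0.1462]
orientation: [-1.957, -2.457, 0.0]
contact_force: [0.8, -0.7, 0.6]
grip_width: -0.0002
gripper_force: 0.2
```

>>> step_arm(
  rows=[
    [-0.0008,0.0016,0,0,0,0],
    [-0.0014,0.003,0,0,0,0],
    [-0.0014,0.003,0,0,0,0],
  ],
)

```text
clock: 20.93
tcp_pos: [0.5015, -0.1412, 0.1463]
orientation: [1.956, 2.456, -0.001]
contact_force: [0.7, -3.6, -2.4]
grip_width: 0.0002
gripper_force: 2.0
```

Force is rising, so the home stop is met. One more nudge to seat it.

>>> step_arm(
  rows=[
    [-0.0005,0.0012,0,0,0,0],
    [-0.001,0.0022,0,0,0,0],
    [-0.001,0.0022,0,0,0,0],
  ],
)

```text
clock: 21.18
tcp_pos: [0.5014, -0.1411, 0.1465]
orientation: [1.956, 2.454, -0.001]
contact_force: [3.7, -7.4, -5.3]
grip_width: -0.0001
gripper_force: 3.9
```

Seated at about 8 N. I back off, raise and check.

>>> step_arm(
  rows=[
    [0.003,-0.01,0,0,0,0],
    [0.008,-0.03,0,0,0,0],
    [0.009,-0.033,0.04,0,0,0],
    [0.009,-0.033,0.1,0,0,0],
    [0.009,-0.033,0.16,0,0,0],
  ],
)

```text
clock: 21.6
tcp_pos: [0.5048, -0.1588, 0.2425]
orientation: [-1.955, -2.454, 0.003]
contact_force: [0.5, 1.1, 0.2]
grip_width: -0.0
gripper_force: 0.0
```

>>> step_arm(
  rows=[
    [-0.01,-0.05,0.03,0,0,0],
    [-0.02,-0.1,0.03,0,0,0],
    [-0.03,-0.15,0.03,0,0,0],
    [-0.03,-0.2,0.03,0,0,0],
    [-0.03,-0.2,0.03,0,0,0],
  ],
)

```text
clock: 22.02
tcp_pos: [0.4861, -0.2849, 0.2611]
orientation: [1.964, 2.45, -0.003]
contact_force: [-0.5, -0.9, 0.1]
grip_width: -0.0
gripper_force: 0.0
```

```bash
python3 - <<'E'
from h import *
t=eyes.grab_frame('top');s=eyes.grab_frame('scene')
f=lambda i,w,h:cv2.resize(i,(w,h),interpolation=cv2.INTER_CUBIC)
cv2.imwrite('pics/f.png',np.hstack([f(t[110:290,100:420],450,253),f(s[140:240,190:310],330,253)])[:,:,::-1])
P=np.array([[*pose('L',a,0)[0],.155] for a in(1.5,)]+[[*pose('R',a,0)[0],.155] for a in(0,)]);
print((proj('top',P)-[100,110])*450/320)
print((proj('scene',P)-[190,140])*[2.75,2.53],r.get_obs()['contact_force'],r.get_obs()['qvel'])
E
```

```text
[[162.7138 131.0624]
 [268.2151 134.6555]]
[[294.5262 127.6429]
 [105.7223  52.1328]] [-0.1841  0.0495 -0.0736] [-0.0372 -0.0052 -0.0334  0.0125 -0.0017 -0.0013 -0.009 ]
```

View pics/f.png

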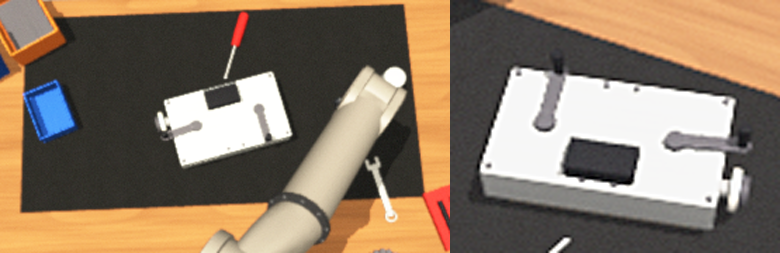

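The final view shows the left lever fully open, with its post at (745,135), and the right one home at (558,58). Both match the predicted positions, and the bystanders are where they were.

```bash
python3 -c "
from bench import r
print(r.hand_in())"
```

```text
the job is handed in; nothing more can be done
None
```

The right lever binds, at about 0.85 rad: it took a steady 5–6 N there for about a second without moving. I pushed it back against its home stop and left the sound left lever open against its end stop. The highest force reading on either lever was about 11 N, the final images show nothing else disturbed, and the job is handed in at about 22 s with no verdict returned.

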